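# Sweep the saw-cut ends off the jig bed and trip the bed-clear switch

### The job

Pick up the bench brush and use it to sweep all four metal scraps off the jig bed into the scrap pan at its open end; never touch the scraps with the gripper. Stand the brush back on the bare table on its bristles and let go, and only then push the roller arm of the yellow limit switch sideways until the switch trips, without forcing it to its stop, and let it spring back. Do not disturb the mug or the spray can.

Things in the scene. Friction and masses are not known exactly. Their poses are not given: they have to be found in the camera images.
- bed: Fixed blue jig bed. Origin on the table under the bed's middle. Its flat steel top, 60 mm above the table, spans x -60 to +60, y -90 to +90 mm in its own frame. Dark rails 14 mm high close the sides (inner faces x -60, +60) and the back (y -90). The +y end is open: past y = +90 scraps drop into the pan, so sweep along +y.
- pan (a point): Middle of the inner floor of the grey scrap pan fixed to the bed's +y end, axes as the bed's; 132 mm along +y from the bed's origin, 10 mm above the table. Inside it is 126 mm (x) by 85 mm (y); its outer walls reach 70 mm above the table.
- scrap_tube: a saw-cut scrap end lying on the bed, to be swept; its origin is its centre. Dark square tube ring, 26 x 26 x 20 mm, its hole upward.
- scrap_flat: a saw-cut scrap end lying on the bed, to be swept; its origin is its centre. Bright aluminium flat-bar stub, 32 x 20 x 14 mm (x, y, z).
- scrap_angle: a saw-cut scrap end lying on the bed, to be swept; its origin is its centre. Copper-coloured angle stub, legs 26 and 24 mm, 24 mm long, 5 mm thick, one leg flat on the bed.
- scrap_hex: a saw-cut scrap end lying on the bed, to be swept; its origin is its centre. Brass hexagon-bar slug, 28 mm across corners, 18 mm high.
- brush_grip (a point): Loose brush standing on stiff, rigid black bristles, 88 mm tall, 0.16 kg. Point: mid-handle, 62 mm above the bristle ends; z up the handle, x along the head. Head 58 (x) by 30 mm (y), bristles 56 by 28; its wood ends 38 mm above the bristle ends. Above it the upright handle, 44 (x) by 22 mm (y), to 88 mm: grip across its 22 mm from above. The 56 mm face sweeps along y.
- switch_head (a point): Hinge of the roller arm of a yellow limit switch on a fixed stand, 70 mm above the table. Frame: the arm swings in its y-z plane, about its x. The yellow housing (28 mm in x, 34 mm in y, top at 86 mm above the table) has its middle 17 mm in +x from this point.
- roller (a point): Centre of the red roller (20 mm diameter, 10 mm thick along x) at the end of the arm, 50 mm from the hinge; 120 mm above the table when upright.
- roller_arm (a joint): Roller arm angle in rad: 0 upright, positive towards the switch head's +y, negative towards -y. It may be pushed either way. The switch trips at 0.45 either way; the arm's stop is at 1.05, and past 0.95 counts as forcing it. A spring of 0.2 N m/rad brings it back upright.
- mug: White mug, 82 mm wide, 91 mm high, bystander; origin in the middle of its underside. Nearer the robot stands a fixed obstacle: the thin upright pole of the helmet stand, 330 mm tall, at world x 0.29, y 0.53 m; pass round or over it.
- anti_spatter: Blue spray can, 66 mm diameter, 202 mm tall, bystander; origin in the middle of its underside.
Things that resemble listed ones, but are neither listed nor needed, are in the scene too. Leave any pink look-alike of the part that bears switch_head alone. Several things have the shape of the scrap_flat; the one meant has the colours described above.

How it is judged:
By the outcome, as a careful person would: the job done as asked, in the order asked, and still so for the second after the job is handed in, with the robot touching nothing.
It also fails if it takes over 72 s, if anything falls off the work surface, if the arm or the gripper's body presses on something with over 40 N, if the wrist force passes 120 N, or if a joint passes its speed limit or range.

### The arm

A 6-joint arm with a two-finger parallel gripper is mounted at the origin on a cart in front of the work surface, level with it; the furniture and walls round the work are solid. World frame = base frame: x ahead of the robot, y to its left, z up, the work surface at z = 0. Lengths are in m, angles in degrees, forces in N, time in s.
With the tool pointing down it reaches from about 0.3 to 0.75 m from the base axis. Payload 8.5 kg.
Tool frame: the origin (TCP) lies between the finger pads; the fingertips stand env.finger_overhang ahead of it and the grasp point (between the pads) lies 2 mm behind it (env.finger_overhang is the distance from the TCP to the fingertips, in m); z points along the fingers, y is the line along which they close (so a half turn about z gives the same grasp; the last joint's range is limited). The gripper opens to 85 mm and grips with 20 to 120 N. Pads are 22 mm wide; open, the fingers measure 114 mm over their backs; the gripper's body (76 mm by 85 mm) begins 54 mm behind the grasp point. The pads swing forward as they close: fully open they stand 13 mm farther back than shut.
Start: joints at [61.175, 21.807, 74.336, -0, 83.858, -12.336], TCP at [0.156, 0.527, 0.248] pointing down, gripper open.
Joint ranges: [-178.18, 178.18], [-50.72, 133.34], [12.68, 142.11], [-81.47, 261.47], [9.98, 163.14], [-165.26, 165.26]. Speed limits (degrees/s): [136.94, 136.94, 180, 180, 180, 180].

### API

Orientations are given as a 3x3 rotation matrix whose columns are the frame's x, y, z axes.
In Python, from rig import env gives the robot as it stands. The module is installed in compiled form; this text tells all that it offers.
- The arm moves only by the tool jog_arm, never from a script. Its arguments are lists of equal length, an entry for each row: "hand": the finger opening in m, from 0 to 0.0854; "travel": the shift along the world's x, y, z in m, a list of three; "yaw": the turn about the world's z in rad. A call has exactly 5 rows; each row shifts and turns the commanded pose from where the row before left it; what a row does not reach is not made up. A row lasts 1/8 s, in which the tool goes at most 62.5 mm and 10.7 degrees, less where a joint would pass 70% of its speed; a pose out of reach is approached as far as the arm can. A call is refused whole if a number of a shift passes 0.0625 or a number of a turn 0.188, either way. A call with a gripper value outside its range is refused whole. The fingers move at their own pace and stop on an object; "grip_force" is the grip in N (left out, the last holds). Time passes only in rows, so rows that do not move let the fingers close, or fill a call up. It gives the time, the measured TCP pose, the force, the opening and the grip force at its end, in the units of the state.
- env.observe(): the state, without advancing time (a new reading comes with each control period).
- env.get_image(name): name is "side" or "top"; returns the picture (384x512x3 uint8, red, green, blue); there is no depth.
- env.calibration(name): a dict with "fx", "fy", "cx", "cy" (pixels), "position" and "rotation" of the camera in the world. Camera axes: x right, y down, z forward; pixel columns grow to the right and rows downward; lengths in m; the calibration is good to about 2 mm. A picture is of the moment at which its call begins. calibration takes no time and is no camera call.
- env.close_job(): hands the job in; it is judged then, once.
The state is a dict: "time_s": time; "q": joint angles; "qvel": joint speeds; "joint_efforts": joint torques, N m; "position": TCP position; "tool_rot": TCP orientation; "ft_force": force on the tool from outside, world axes, zero at the start; "wrist_torque": the same for the moment, N m; "grip_width": finger opening in m; "gripper_force": force on a finger pad.
Only numpy, scipy, OpenCV 4.12 (cv2) and the standard library are available. Lean on these libraries where they do the work, as an engineer would, in place of code of your own. Each camera call takes 0.05 s, during which the arm holds its last target. There are 200 camera calls.

## Working session

There is one attempt and no reset: what is moved stays moved. The work goes in short steps, Python scripts to look and compute and a tool call to move; the robot and the scene stay as the last step left them, time stands still between calls to the robot, and variables do not carry over. Pictures are saved under pics/ and viewed, at most 10 in all, crops included, and the job is handed in when it is done.

Besides the shell and the picture viewer there is one more tool, called after "Emit:" as a command line: name --pt "numbers of a row" for each row, then --argument value for the rest. jog_arm: Moves the arm, as the interface text tells. Its arguments: {"type":"object","properties":{"hand":{"type":"array"},"travel":{"type":"array"},"yaw":{"type":"array"},"grip_force":{"type":"number"}},"required":["hand","travel","yaw"]}

```bash
mkdir -p pics; python3 - <<'E'
from rig import env
import cv2,numpy as np
for n in("top","side"):
    im=env.get_image(n); cv2.imwrite(f"pics/{n}0.png",im[:,:,::-1])
    c=env.calibration(n); print(n,c)
o=env.observe(); print(o["position"],o["tool_rot"],o["time_s"],o["grip_width"],env.finger_overhang)
E
```

```text
top {'fx': 397.9388837500637, 'fy': 397.9388837500637, 'cx': 260.07371956021575, 'cy': 192.75341941513543, 'position': array([0.37178595, 0.28307953, 1.14904003]), 'rotation': array([[ 0.02334441, -0.9895937 ,  0.1419836 ],
       [-0.99968409, -0.02443003, -0.00590749],
       [ 0.00931468, -0.14180084, -0.98985138]])}
side {'fx': 441.22455567390455, 'fy': 441.22455567390455, 'cx': 257.1842027361122, 'cy': 193.41884768024298, 'position': array([ 0.24844773, -0.44886124,  0.5261854 ]), 'rotation': array([[ 0.93511323, -0.15693961,  0.31769988],
       [-0.35401739, -0.45255204,  0.81845485],
       [ 0.01532775, -0.87781924, -0.47874675]])}
[0.15599023 0.5271527  0.24777412] [[-9.58871238e-01  2.83840605e-01 -6.77575900e-04]
 [ 2.83841230e-01  9.58870603e-01 -1.15034634e-03]
 [ 3.23192610e-04 -1.29535800e-03 -9.99999109e-01]] 0.1 0.08551562799566531 0.017
```

View pics/top0.png

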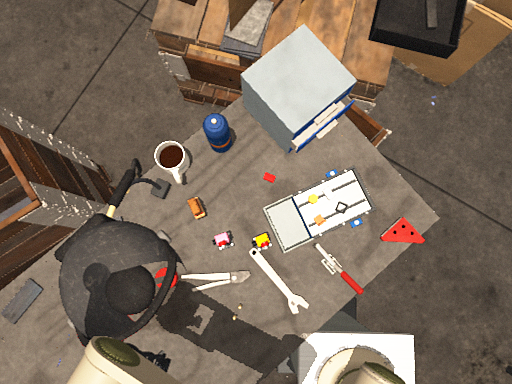

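View pics/side0.png

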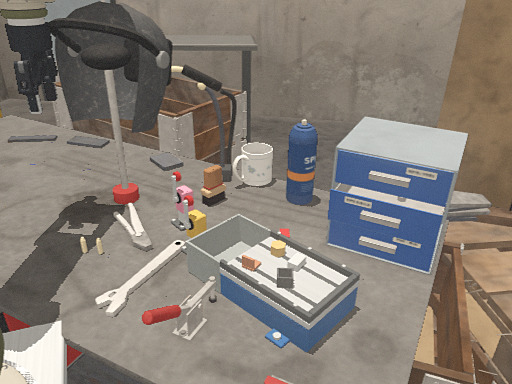

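Top view: the brush (orange wood) is at (196,208), the yellow switch at (262,241), its pink look-alike at (222,240), the mug at (171,157) and the can at (217,132). The bed and pan run from (270,225) to (365,190). Candidates for the wanted parts:
- **Brush:** only the orange-wood block at top (196,208) / side (212,185).
- **Switch:** yellow (262,241), not pink (222,240).
- **Flat scrap:** the bright one on the bed. The grey bars at side (32,138), (88,142) and (166,160) are look-alikes.

One close crop will check these.

```bash
python3 - <<'E'
import cv2,numpy as np
t=cv2.imread("pics/top0.png")[160:255,180:380]; s=cv2.imread("pics/side0.png")[160:350,165:365]
a=cv2.resize(t,None,fx=4,fy=4,interpolation=cv2.INTER_CUBIC)
cv2.imwrite("pics/c1.png",a)
cv2.imwrite("pics/c2.png",cv2.resize(s,None,fx=3.1,fy=3.1,interpolation=cv2.INTER_CUBIC))
E
```

```text
(no output)
```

View pics/c1.png

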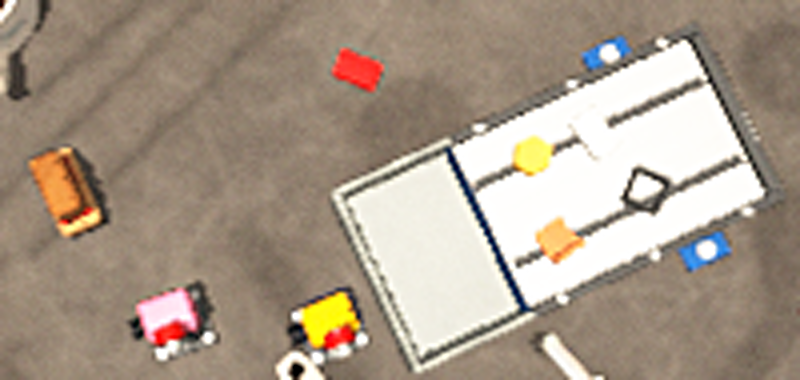

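View pics/c2.png

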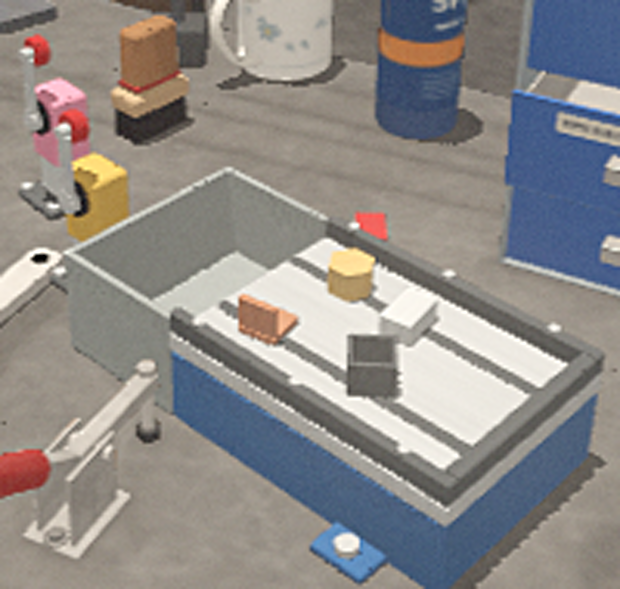

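The crops confirm the choices. In the top crop (4x), the brush is at (68,190), the yellow switch at (328,320) with its roller at (342,342), and the hex at (532,155). The white-bright flat is at (592,135), the copper angle at (560,240) and the tube at (647,189).

```bash
cat > h.py <<'E'
import cv2,numpy as np
from rig import env
def ray(n,u,v,z):
    c=env.calibration(n); d=np.array(c["rotation"])@[(u-c["cx"])/c["fx"],(v-c["cy"])/c["fy"],1]
    p=np.array(c["position"]); return p+d*(z-p[2])/d[2]
def tri(a,b):
    A=np.zeros((3,3));B=np.zeros(3)
    for n,(u,v) in(("top",a),("side",b)):
        c=env.calibration(n); d=np.array(c["rotation"])@[(u-c["cx"])/c["fx"],(v-c["cy"])/c["fy"],1];d/=np.linalg.norm(d)
        M=np.eye(3)-np.outer(d,d);A+=M;B+=M@np.array(c["position"])
    return np.linalg.solve(A,B)
def mask(im,lo,hi,roi):
    h=cv2.cvtColor(im,cv2.COLOR_BGR2HSV); m=cv2.inRange(h,np.array(lo),np.array(hi)); k=np.zeros_like(m); x0,y0,x1,y1=roi; k[y0:y1,x0:x1]=m[y0:y1,x0:x1]; return k
def blob(m):
    c=max(cv2.findContours(m,0,2)[0],key=cv2.contourArea); return c[:,0,:],cv2.minAreaRect(c)
E
python3 - <<'E'
from h import *
np.set_printoptions(precision=4,suppress=True)
t=cv2.imread("pics/top0.png");s=cv2.imread("pics/side0.png")
m=mask(t,(5,100,90),(22,255,255),(180,190,212,225)); c,r=blob(m); print("brush top",r)
b=cv2.boxPoints(r)
for z in(.088,.038): print(z,[ray("top",*p,z)[:2].round(4).tolist() for p in b])
m=mask(s,(3,100,60),(14,255,255),(195,160,230,200)); c2,r2=blob(m); print("handle side",r2, cv2.boundingRect(c2))
ct=(68/4+180,190/4+160)
m=mask(t,(22,150,120),(33,255,255),(245,225,275,252)); c,r=blob(m); print("yellow",r); print([ray("top",*p,.086)[:2].round(4).tolist() for p in cv2.boxPoints(r)],ray("top",*r[0],.086))
def red(im,roi): 
    h=mask(im,(0,130,80),(6,255,255),roi)|mask(im,(172,130,80),(180,255,255),roi); return blob(h)[1]
rt=red(t,(250,235,275,255)); rs=red(s,(180,190,196,212)); print("roller",rt,rs,tri(rt[0],rs[0]))
rt=red(t,(215,235,235,255))
for n,p,z in(("openA",(292.5,197.5),.06),("openB",(310.75,237),.06),("backA",(353,168.25),.074),("backB",(373.75,210),.074),("hex",(313,198.75),.078),("flat",(328,193.75),.074),("angle",(320,220),.075),("tube",(341.75,207.25),.08),("panA",(264,207.5),.07),("panB",(284.5,252),.07),("mug",(171,157),.09),("can",(215,121),.2)): print(n,ray("top",*p,z))
E
```

```text
brush top ((195.8938446044922, 207.36643981933594), (21.766035079956055, 11.75200366973877), 65.55604553222656)
0.088 [[0.4997, 0.4748], [0.5136, 0.4468], [0.4609, 0.4203], [0.4472, 0.4482]]
0.038 [[0.5058, 0.4838], [0.5203, 0.4545], [0.4651, 0.4268], [0.4508, 0.456]]
handle side ((213.0, 176.5), (23.0, 18.0), 90.0) (204, 165, 19, 24)
yellow ((261.5000305175781, 239.50003051757812), (9.391485214233398, 12.074766159057617), 63.43495178222656)
[[0.4025, 0.29], [0.4175, 0.2617], [0.3956, 0.25], [0.3807, 0.2783]] [0.3991 0.27   0.086 ]
roller ((264.20001220703125, 244.10000610351562), (3.4785051345825195, 7.905693531036377), 71.56504821777344) ((188.6999969482422, 199.9000244140625), (10.28591251373291, 7.602630615234375), 63.43495178222656) [0.3874 0.2631 0.1205]
openA [0.517  0.1867 0.06  ]
openB [0.4097 0.1357 0.06  ]
backA [0.6006 0.0219 0.074 ]
backB [ 0.4862 -0.0335  0.074 ]
hex [0.5125 0.1326 0.078 ]
flat [0.5278 0.091  0.074 ]
angle [0.4554 0.1129 0.075 ]
tube [0.491  0.0549 0.08  ]
panA [0.4862 0.265  0.07  ]
panB [0.3676 0.2074 0.07  ]
mug [0.6159 0.5211 0.09  ]
can [0.6842 0.3929 0.2   ]
```

Emit:
jog_arm --hand '[0.0854,0.0854,0.0854,0.0854,0.0854]' --pt "0.0 -0.03 0" --pt "0.01 -0.04 0" --pt "0.01 -0.04 0" --pt "0.02 -0.04 0" --pt "0.03 -0.03 0" --yaw '[0.1,0.16,0.16,0.16,0.16]'

```text
time_s: 0.72
position: [0.226, 0.3459, 0.2483]
tool_rot: [[-0.897, -0.442, -0.0], [-0.442, 0.897, -0.0], [0.0, -0.0, -1.0]]
ft_force: [1.3, 0.9, 0.0]
grip_width: 0.0854
gripper_force: 0.0
```

```bash
python3 - <<'E'
from h import *
np.set_printoptions(precision=4,suppress=True)
print("handle top",ray("top",194.5,205.7,.088))
s=cv2.imread("pics/side0.png");t=cv2.imread("pics/top0.png")
h=cv2.cvtColor(s,cv2.COLOR_BGR2HSV)
for v in range(160,212,4): print(v,[tuple(int(k) for k in h[v,u]) for u in range(198,232,4)])
h=cv2.cvtColor(t,cv2.COLOR_BGR2HSV)
for v in range(195,222,2): print(v,[tuple(int(k) for k in h[v,u]) for u in range(186,208,2)])
E
```

```text
handle top [0.4846 0.4514 0.088 ]
160 [(23, 20, 155), (13, 71, 104), (16, 92, 80), (14, 79, 90), (11, 72, 89), (14, 77, 83), (0, 18, 84), (11, 54, 75), (8, 52, 74)]
164 [(17, 33, 155), (18, 32, 144), (19, 30, 146), (16, 28, 153), (11, 24, 115), (17, 15, 119), (30, 12, 84), (12, 23, 109), (26, 21, 99)]
168 [(14, 35, 151), (19, 28, 154), (14, 94, 169), (14, 123, 211), (14, 122, 215), (14, 126, 186), (30, 7, 115), (20, 19, 118), (16, 25, 112)]
172 [(17, 31, 148), (17, 33, 155), (14, 126, 158), (13, 128, 149), (14, 117, 131), (13, 120, 130), (20, 10, 78), (15, 26, 79), (21, 22, 80)]
176 [(15, 28, 148), (18, 25, 152), (13, 129, 150), (14, 128, 138), (13, 124, 136), (12, 119, 126), (12, 64, 120), (12, 32, 80), (17, 30, 76)]
180 [(16, 32, 152), (19, 27, 162), (13, 132, 147), (14, 128, 140), (13, 126, 140), (13, 121, 131), (13, 91, 107), (0, 21, 73), (174, 19, 66)]
184 [(16, 33, 147), (17, 26, 157), (10, 122, 151), (13, 119, 143), (12, 122, 142), (9, 127, 129), (14, 105, 197), (12, 29, 152), (17, 34, 151)]
188 [(19, 35, 139), (18, 78, 213), (2, 161, 125), (2, 158, 142), (15, 102, 143), (16, 
[... 2461 characters left out ...]
(15, 35, 58)]
215 [(13, 62, 157), (17, 60, 156), (12, 59, 148), (13, 47, 140), (11, 161, 196), (1, 240, 239), (13, 164, 230), (19, 134, 255), (26, 110, 255), (14, 166, 197), (23, 31, 33)]
217 [(14, 66, 159), (13, 60, 152), (15, 67, 140), (18, 60, 131), (14, 103, 151), (27, 108, 255), (22, 127, 255), (14, 164, 182), (14, 124, 39), (13, 51, 141), (15, 60, 165)]
219 [(15, 58, 153), (15, 61, 143), (15, 61, 134), (16, 63, 129), (17, 57, 129), (13, 85, 171), (13, 36, 85), (15, 56, 149), (15, 61, 164), (14, 55, 163), (12, 60, 156)]
221 [(14, 63, 145), (15, 66, 136), (16, 61, 129), (16, 56, 140), (15, 56, 150), (15, 67, 157), (17, 60, 162), (15, 64, 160), (14, 58, 157), (15, 61, 166), (15, 61, 162)]
```

Emit:
jog_arm --hand '[0.0854,0.0854,0.0854,0.0854,0.0854]' --pt "0.04 0 0" --pt "0.05 0 0" --pt "0.05 0.01 0" --pt "0.05 0.03 0" --pt "0.04 0.04 -0.02" --yaw '[0,0,0,0,0]'

```text
time_s: 1.35
position: [0.4586, 0.4278, 0.2291]
tool_rot: [[-0.9, -0.435, 0.003], [-0.435, 0.9, 0.001], [-0.003, 0.0, -1.0]]
ft_force: [0.2, 0.4, 0.9]
grip_width: 0.0856
gripper_force: 0.0
```

Emit:
jog_arm --hand '[0.0854,0.0854,0.0854,0.0854,0.0854]' --pt "0.028 0.027 -0.03" --pt "0 0 -0.04" --pt "0 0 -0.02" --pt "0 0 0" --pt "0 0 0" --yaw '[0,0,0,0,0]'

```text
time_s: 1.98
position: [0.4845, 0.4546, 0.1394]
tool_rot: [[-0.9, -0.437, 0.001], [-0.437, 0.9, 0.001], [-0.002, 0.0, -1.0]]
ft_force: [0.5, 0.3, 0.4]
grip_width: 0.0855
gripper_force: 0.0
```

```bash
python3 - <<'E'
from h import *
a=env.get_image("top")[:,:,::-1][150:270,130:290]; b=env.get_image("side")[:,:,::-1][60:240,120:320]
a=cv2.resize(a,(400,300),interpolation=2); b=cv2.resize(b,(333,300),interpolation=2)
cv2.imwrite("pics/g1.png",np.hstack([a,b]))
print(env.observe()["position"])
E
```

```text
[0.48445626 0.45460103 0.13974006]
```

View pics/g1.png

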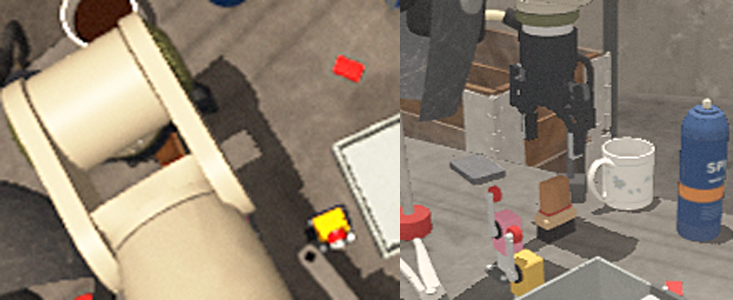

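The left (top) view shows the arm hiding the brush. In the side view the gripper straddles the handle (555,195), with the fingers at (527,125) and (578,165). I'll descend and grip.

Emit:
jog_arm --hand '[0.0854,0.0854,0.0854,0.0854,0.0854]' --pt "0 0 -0.025" --pt "0 0 -0.03" --pt "0 0 -0.015" --pt "0 0 -0.0055" --pt "0 0 0" --yaw '[0,0,0,0,0]'

```text
time_s: 2.7
position: [0.4844, 0.4546, 0.0635]
tool_rot: [[-0.899, -0.437, 0.001], [-0.437, 0.899, 0.001], [-0.001, 0.0, -1.0]]
ft_force: [0.4, 0.7, 0.1]
grip_width: 0.0853
gripper_force: 0.0
```

Emit:
jog_arm --hand '[0.06,0.04,0.015,0.01,0.01]' --pt "0 0 0" --pt "0 0 0" --pt "0 0 0" --pt "0 0 0" --pt "0 0 0" --yaw '[0,0,0,0,0]' --grip_force 60

```text
time_s: 3.32
position: [0.4842, 0.4545, 0.0632]
tool_rot: [[-0.9, -0.437, 0.001], [-0.437, 0.9, 0.0], [-0.001, 0.0, -1.0]]
ft_force: [-0.5, 0.3, 1.9]
grip_width: 0.0213
gripper_force: 59.1
```

Emit:
jog_arm --hand '[0.01,0.01,0.01,0.01,0.01]' --pt "0 0 0" --pt "0 0 0" --pt "0 0 0" --pt "0 0 0" --pt "0 0 0" --yaw '[0,0,0,0,0]'

```text
time_s: 3.95
position: [0.4842, 0.4545, 0.0631]
tool_rot: [[-0.899, -0.437, 0.001], [-0.437, 0.899, 0.0], [-0.001, 0.0, -1.0]]
ft_force: [-1.1, 1.4, 5.8]
grip_width: 0.021
gripper_force: 59.2
```

Emit:
jog_arm --hand '[0.01,0.01,0.01,0.01,0.01]' --pt "0 0 0.015" --pt "0 0 0.035" --pt "0 0 0.04" --pt "0 -0.01 0.03" --pt "0.006 -0.03 0.007" --yaw '[0,0,0,0,0]'

```text
time_s: 4.58
position: [0.49, 0.4149, 0.1923]
tool_rot: [[-0.899, -0.439, 0.003], [-0.439, 0.899, 0.002], [-0.003, 0.0, -1.0]]
ft_force: [1.1, -0.6, -2.5]
grip_width: 0.0212
gripper_force: 58.8
```

Emit:
jog_arm --hand '[0.01,0.01,0.01,0.01,0.01]' --pt "0.006 -0.04 0" --pt "0.007 -0.045 0" --pt "0.007 -0.045 0" --pt "0.007 -0.045 0" --pt "0.007 -0.045 0" --yaw '[0,0,0,0,0]'

```text
time_s: 5.2
position: [0.5239, 0.1928, 0.1901]
tool_rot: [[-0.899, -0.437, -0.001], [-0.437, 0.899, -0.0], [0.001, 0.0, -1.0]]
ft_force: [0.0, -0.8, -2.6]
grip_width: 0.0214
gripper_force: 58.8
```

Emit:
jog_arm --hand '[0.01,0.01,0.01,0.01,0.01]' --pt "0.007 -0.045 0" --pt "0.007 -0.045 0" --pt "0.007 -0.04 0" --pt "0.006 -0.022 0" --pt "0.004 -0.01 0" --yaw '[0,0,0,0,0]'

```text
time_s: 5.82
position: [0.5551, 0.0313, 0.19]
tool_rot: [[-0.9, -0.436, -0.001], [-0.436, 0.9, 0.0], [0.001, 0.0, -1.0]]
ft_force: [-0.5, -0.3, -2.7]
grip_width: 0.0213
gripper_force: 58.9
```

```bash
python3 - <<'E'
from h import *
b=env.get_image("side")[:,:,::-1][120:345,195:385]
cv2.imwrite("pics/g2.png",cv2.resize(b,None,fx=2.6,fy=2.6,interpolation=2))
print(env.observe()["position"],env.observe()["ft_force"])
E
```

```text
[0.55555043 0.03084199 0.18991345] [ 0.03369518 -1.12005419 -1.506123  ]
```

View pics/g2.png

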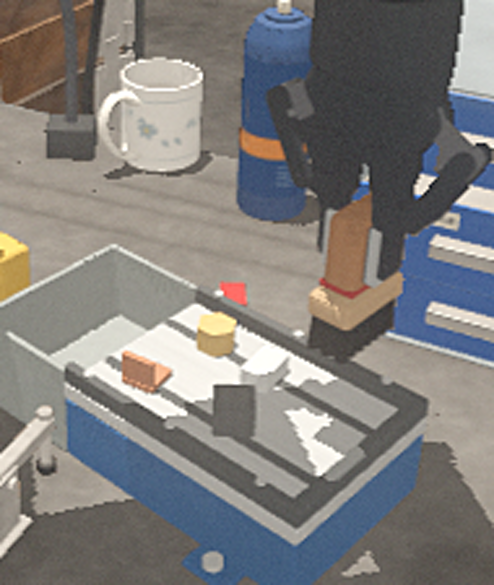

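The brush is held upright, with its bristle bottom corners at crop (310,345), (345,362) and (392,330). All four scraps are still on the bed. I'll check the bristle position from those corners.

```bash
python3 - <<'E'
from h import *
P=[ray("side",u/2.6+195,v/2.6+120,.127)[:2] for u,v in((310,345),(345,362),(392,330))]
ex=np.array([.9,.436]);ey=np.array([-.436,.9]);t=env.observe()["position"][:2]
for p in P: print(p,(p-t)@ex,(p-t)@ey)
# inner rail corners/top from side: rail tops z=.074 outer corners
o=np.array([.5023,.080]);bx=np.array([.902,.432]);by=np.array([-.432,.902])
for u,v in((428,402),(297,527),(66,366)): 
    p=ray("side",u/2.6+195,v/2.6+120,.074)[:2]; print("bed",(p-o)@bx,(p-o)@by)
E
```

```text
[0.5287072  0.02899348] -0.024964865627799183 0.010039985581751926
[0.54014548 0.0076157 ] -0.02399112250427843 -0.014187109628857605
[0.58200425 0.02601998] 0.02170603504484487 -0.015873677129959202
bed 0.06695956587535958 -0.10429153010726865
bed -0.0738069776052202 -0.11116720152379249
bed -0.06632629596218313 0.08138866674998221
```

Emit:
jog_arm --hand '[0.01,0.01,0.01,0.01,0.01]' --pt "0 0 -0.02" --pt "0 0 -0.02" --pt "0 0 -0.015" --pt "0 0 -0.0075" --pt "0 0 -0.0015" --yaw '[0,0,0,0,0]'

```text
time_s: 6.5
position: [0.5551, 0.0326, 0.1257]
tool_rot: [[-0.899, -0.437, -0.0], [-0.437, 0.899, 0.0], [0.0, 0.0, -1.0]]
ft_force: [0.2, 0.6, -0.9]
grip_width: 0.022
gripper_force: 58.9
```

Emit:
jog_arm --hand '[0.01,0.01,0.01,0.01,0.01]' --pt "0 0 -0.001" --pt "0 0 0" --pt "-0.002 0.004 0" --pt "-0.004 0.008 0" --pt "-0.005 0.01 0" --yaw '[0,0,0,0,0]'

```text
time_s: 7.12
position: [0.5437, 0.055, 0.1249]
tool_rot: [[-0.9, -0.437, -0.0], [-0.437, 0.9, 0.0], [-0.0, 0.0, -1.0]]
ft_force: [0.0, 0.6, -2.7]
grip_width: 0.0212
gripper_force: 58.9
```

Emit:
jog_arm --hand '[0.01,0.01,0.01,0.01,0.01]' --pt "-0.0048 0.01 0" --pt "-0.0048 0.01 0" --pt "-0.0048 0.01 0" --pt "-0.0048 0.01 0" --pt "-0.0048 0.01 0" --yaw '[0,0,0,0,0]'

```text
time_s: 7.75
position: [0.5199, 0.105, 0.1249]
tool_rot: [[-0.899, -0.437, 0.0], [-0.437, 0.899, -0.0], [-0.0, -0.0, -1.0]]
ft_force: [1.4, -1.9, -2.8]
grip_width: 0.0213
gripper_force: 58.9
```

Emit:
jog_arm --hand '[0.01,0.01,0.01,0.01,0.01]' --pt "-0.0048 0.01 0" --pt "-0.0048 0.01 0" --pt "-0.0048 0.01 0" --pt "-0.0048 0.01 0" --pt "-0.0048 0.01 0" --yaw '[0,0,0,0,0]'

```text
time_s: 8.38
position: [0.4957, 0.1551, 0.1248]
tool_rot: [[-0.899, -0.437, -0.0], [-0.437, 0.899, 0.0], [0.0, 0.0, -1.0]]
ft_force: [-0.8, -0.2, -2.4]
grip_width: 0.0213
gripper_force: 58.9
```

Emit:
jog_arm --hand '[0.01,0.01,0.01,0.01,0.01]' --pt "-0.0048 0.01 0" --pt "-0.0048 0.01 0" --pt "-0.001 0.002 0" --pt "0 0 0" --pt "0 0 0" --yaw '[0,0,0,0,0]'

```text
time_s: 9.0
position: [0.4857, 0.1761, 0.1248]
tool_rot: [[-0.9, -0.437, 0.0], [-0.437, 0.9, -0.0], [-0.0, -0.0, -1.0]]
ft_force: [0.7, 0.4, -2.5]
grip_width: 0.0216
gripper_force: 58.9
```

```bash
python3 - <<'E'
from h import *
b=env.get_image("side")[:,:,::-1][120:345,165:365]
cv2.imwrite("pics/g3.png",cv2.resize(b,None,fx=2.2,fy=2.2,interpolation=2))
E
```

```text
(no output)
```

View pics/g3.png

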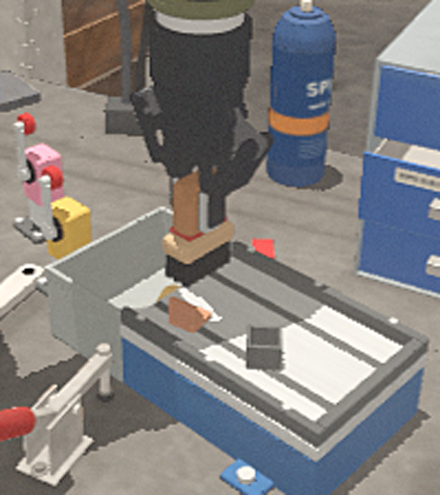

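The hex and the flat have left the bed, with a brass edge visible in the pan at (165,290). The angle (188,310) and the tube (265,345) remain. Next is the second lane.

Emit:
jog_arm --hand '[0.01,0.01,0.01,0.01,0.01]' --pt "0 0 0.02" --pt "0 0 0.03" --pt "0.003 -0.02 0.01" --pt "0.004 -0.035 0" --pt "0.005 -0.04 0" --yaw '[0,0,0,0,0]'

```text
time_s: 9.68
position: [0.4976, 0.0803, 0.185]
tool_rot: [[-0.899, -0.437, 0.0], [-0.437, 0.899, -0.0], [-0.0, -0.0, -1.0]]
ft_force: [0.6, 0.3, -3.1]
grip_width: 0.021
gripper_force: 59.1
```

Emit:
jog_arm --hand '[0.01,0.01,0.01,0.01,0.01]' --pt "0.005 -0.04 0" --pt "0.003 -0.025 0" --pt "0.001 -0.0073 0" --pt "0 0 0" --pt "0 0 0" --yaw '[0,0,0,0,0]'

```text
time_s: 10.3
position: [0.5063, 0.0099, 0.1848]
tool_rot: [[-0.899, -0.438, -0.0], [-0.438, 0.899, 0.0], [0.0, 0.0, -1.0]]
ft_force: [1.1, -0.0, -1.8]
grip_width: 0.0215
gripper_force: 59.1
```

Emit:
jog_arm --hand '[0.01,0.01,0.01,0.01,0.01]' --pt "0 0 -0.015" --pt "0 0 -0.02" --pt "0 0 -0.015" --pt "0 0 -0.008" --pt "0 0 -0.002" --yaw '[0,0,0,0,0]'

```text
time_s: 10.92
position: [0.5065, 0.0095, 0.1247]
tool_rot: [[-0.899, -0.438, -0.0], [-0.438, 0.899, 0.0], [0.0, 0.0, -1.0]]
ft_force: [1.2, 0.5, -1.7]
grip_width: 0.0214
gripper_force: 59.1
```

Emit:
jog_arm --hand '[0.01,0.01,0.01,0.01,0.01]' --pt "-0.002 0.004 0" --pt "-0.004 0.008 0" --pt "-0.0045 0.0095 0" --pt "-0.0045 0.0095 0" --pt "-0.0045 0.0095 0" --yaw '[0,0,0,0,0]'

```text
time_s: 11.55
position: [0.4867, 0.0503, 0.1249]
tool_rot: [[-0.899, -0.437, 0.0], [-0.437, 0.899, -0.0], [-0.0, -0.0, -1.0]]
ft_force: [1.3, -0.6, -1.4]
grip_width: 0.0217
gripper_force: 59.0
```

Emit:
jog_arm --hand '[0.01,0.01,0.01,0.01,0.01]' --pt "-0.0048 0.01 0" --pt "-0.0048 0.01 0" --pt "-0.0048 0.01 0" --pt "-0.0048 0.01 0" --pt "-0.0048 0.01 0" --yaw '[0,0,0,0,0]'

```text
time_s: 12.18
position: [0.4627, 0.1002, 0.1248]
tool_rot: [[-0.899, -0.437, 0.0], [-0.437, 0.899, -0.0], [-0.0, -0.0, -1.0]]
ft_force: [0.9, -0.7, -1.3]
grip_width: 0.0213
gripper_force: 59.1
```

Emit:
jog_arm --hand '[0.01,0.01,0.01,0.01,0.01]' --pt "-0.0048 0.01 0" --pt "-0.0048 0.01 0" --pt "-0.0048 0.01 0" --pt "-0.0048 0.01 0" --pt "-0.0048 0.01 0" --yaw '[0,0,0,0,0]'

```text
time_s: 12.8
position: [0.4386, 0.1503, 0.1248]
tool_rot: [[-0.899, -0.437, -0.0], [-0.437, 0.899, 0.0], [0.0, 0.0, -1.0]]
ft_force: [-0.3, 0.4, -1.5]
grip_width: 0.0214
gripper_force: 58.9
```

Emit:
jog_arm --hand '[0.01,0.01,0.01,0.01,0.01]' --pt "0 0 0" --pt "0 0 0.01" --pt "0 0 0.03" --pt "0 0 0.04" --pt "0.01 0.02 0.01" --yaw '[0,0,0,0,0]'

```text
time_s: 13.42
position: [0.4499, 0.169, 0.218]
tool_rot: [[-0.9, -0.435, 0.005], [-0.435, 0.9, 0.0], [-0.005, -0.002, -1.0]]
ft_force: [-0.1, 0.5, -2.4]
grip_width: 0.0211
gripper_force: 59.2
```

Emit:
jog_arm --hand '[0.01,0.01,0.01,0.01,0.01]' --pt "0.005 0.04 0" --pt "0.005 0.045 0" --pt "0.005 0.045 0" --pt "0.005 0.045 0" --pt "0.005 0.045 0" --yaw '[0,0,0,0,0]'

```text
time_s: 14.05
position: [0.4744, 0.3907, 0.2155]
tool_rot: [[-0.9, -0.436, 0.001], [-0.436, 0.9, 0.0], [-0.001, -0.0, -1.0]]
ft_force: [0.8, 0.3, -2.2]
grip_width: 0.0214
gripper_force: 59.1
```

Emit:
jog_arm --hand '[0.01,0.01,0.01,0.01,0.01]' --pt "0.005 0.04 -0.02" --pt "0.003 0.02 -0.04" --pt "0.001 0.0055 -0.04" --pt "0 0 -0.02" --pt "0 0 0" --yaw '[0,0,0,0,0]'

```text
time_s: 14.68
position: [0.4828, 0.4545, 0.0937]
tool_rot: [[-0.9, -0.437, -0.003], [-0.437, 0.9, -0.002], [0.003, -0.0, -1.0]]
ft_force: [0.5, 0.1, -1.3]
grip_width: 0.0216
gripper_force: 59.0
```

```bash
python3 - <<'E'
from h import *
a=env.get_image("top")[:,:,::-1][150:260,200:390]; b=env.get_image("side")[:,:,::-1][100:340,145:365]
a=cv2.resize(a,(380,220),interpolation=2); b=cv2.resize(b,(412,450),interpolation=2)
a=np.vstack([a,np.zeros((230,380,3),np.uint8)])
cv2.imwrite("pics/g4.png",np.hstack([a,b]))
print(env.observe()["position"])
E
```

```text
[0.48372692 0.45508702 0.0961712 ]
```

View pics/g4.png

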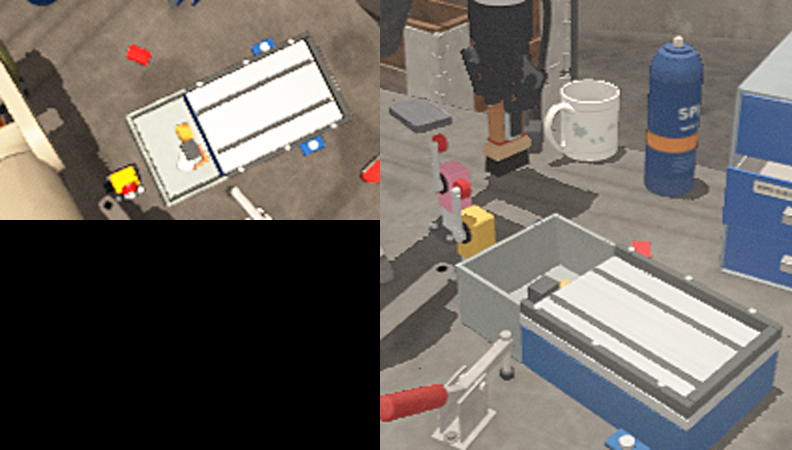

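The bed is empty. All four scraps lie in the pan: brass hex, dark tube, white flat and copper angle, around top crop (190,148). I'll lower the brush.

Emit:
jog_arm --hand '[0.01,0.01,0.01,0.01,0.01]' --pt "0 0 -0.012" --pt "0 0 -0.01" --pt "0 0 -0.006" --pt "0 0 -0.003" --pt "0 0 -0.0015" --yaw '[0,0,0,0,0]'

```text
time_s: 15.4
position: [0.483, 0.4551, 0.0631]
tool_rot: [[-0.899, -0.437, 0.0], [-0.437, 0.899, 0.0], [-0.0, -0.0, -1.0]]
ft_force: [-4.0, -2.3, 10.5]
grip_width: 0.0211
gripper_force: 60.5
```

Emit:
jog_arm --hand '[0.01,0.01,0.01,0.01,0.01]' --pt "0 0 -0.0005" --pt "0 0 0" --pt "0 0 0" --pt "0 0 0" --pt "0 0 0" --yaw '[0,0,0,0,0]'

```text
time_s: 16.02
position: [0.483, 0.4551, 0.0631]
tool_rot: [[-0.899, -0.437, 0.001], [-0.437, 0.899, 0.0], [-0.001, -0.0, -1.0]]
ft_force: [-3.4, -1.8, 5.8]
grip_width: 0.0215
gripper_force: 60.3
```

Emit:
jog_arm --hand '[0.025,0.035,0.05,0.07,0.085]' --pt "0 0 0" --pt "0 0 0" --pt "0 0 0" --pt "0 0 0" --pt "0 0 0" --yaw '[0,0,0,0,0]'

```text
time_s: 16.65
position: [0.483, 0.4551, 0.0617]
tool_rot: [[-0.899, -0.437, -0.0], [-0.437, 0.899, -0.0], [0.0, -0.0, -1.0]]
ft_force: [-0.0, -0.8, -0.4]
grip_width: 0.0832
gripper_force: 0.0
```

Emit:
jog_arm --hand '[0.085,0.085,0.085,0.085,0.085]' --pt "0 0 0" --pt "0 0 0.01" --pt "0 0 0.03" --pt "0 0 0.045" --pt "0 0 0.05" --yaw '[0,0,0,0,0]'

```text
time_s: 17.27
position: [0.4828, 0.4549, 0.1987]
tool_rot: [[-0.9, -0.437, -0.0], [-0.437, 0.9, -0.0], [0.0, -0.0, -1.0]]
ft_force: [-0.2, -0.1, -0.5]
grip_width: 0.0846
gripper_force: 0.0
```

Emit:
jog_arm --hand '[0.06,0.03,0.0,0.0,0.0]' --pt "-0.01 -0.015 0.01" --pt "-0.025 -0.035 0" --pt "-0.03 -0.04 0" --pt "-0.03 -0.04 0" --pt "-0.019 -0.026 0" --yaw '[0,0,0,0,0]'

```text
time_s: 17.9
position: [0.3677, 0.2977, 0.2077]
tool_rot: [[-0.9, -0.437, 0.001], [-0.437, 0.9, 0.0], [-0.001, -0.0, -1.0]]
ft_force: [1.0, 0.5, 0.7]
grip_width: 0.0001
gripper_force: 0.0
```

Emit:
jog_arm --hand '[0,0,0,0,0]' --pt "0 0 -0.01" --pt "0 0 -0.02" --pt "0 0 -0.015" --pt "0 0 0" --pt "0 0 0" --yaw '[0,0,0,0,0]'

```text
time_s: 18.52
position: [0.3696, 0.2995, 0.1623]
tool_rot: [[-0.899, -0.437, 0.001], [-0.437, 0.899, 0.0], [-0.001, 0.0, -1.0]]
ft_force: [-0.5, 0.1, 1.3]
grip_width: -0.0001
gripper_force: 0.0
```

```bash
cat >> h.py <<'E'
def roller():
    im=env.get_image("side")[:,:,::-1].copy(); roi=(178,185,230,235)
    m=mask(im,(0,130,70),(8,255,255),roi)|mask(im,(172,130,70),(180,255,255),roi)
    out=[(np.round(cv2.minAreaRect(c)[0],1).tolist(),cv2.contourArea(c)) for c in cv2.findContours(m,0,2)[0] if cv2.contourArea(c)>8]
    return im,out
def pix(p):
    c=env.calibration("side"); q=np.array(c["rotation"]).T@(np.array(p)-c["position"]); return c["cx"]+c["fx"]*q[0]/q[2],c["cy"]+c["fy"]*q[1]/q[2]
E
python3 - <<'E'
from h import *
im,o=roller(); print(o); 
h=np.array([.3874,.2631,.07]);ys=np.array([-.45,.89,0])
for a in(0,-.45,-.7,-.95): print(a,np.round(pix(h+.05*(np.sin(a)*ys+[0,0,np.cos(a)])),1))
b=im[90:240,120:290]; cv2.imwrite("pics/s1.png",cv2.resize(b,None,fx=3.5,fy=3.5,interpolation=2)); print(env.observe()["position"])
E
```

```text
[([188.8, 199.8], 48.5)]
0 [188.2 200.2]
-0.45 [196.  206.6]
-0.7 [200.  211.7]
-0.95 [203.2 217.7]
[0.36949138 0.29941961 0.16242097]
```

View pics/s1.png

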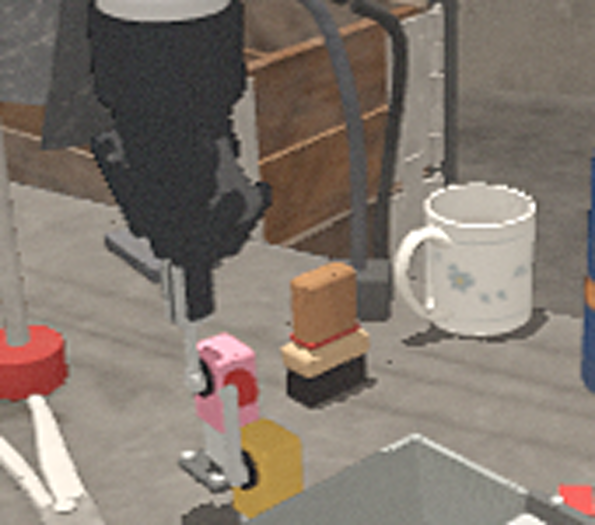

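The brush stands upright at (325,340), released. The shut gripper is above and behind the yellow switch's roller at (240,388). Next I'll descend and approach the roller.

Emit:
jog_arm --hand '[0,0,0,0,0]' --pt "0 0 -0.015" --pt "0 0 -0.02" --pt "0 0 -0.007" --pt "0 0 0" --pt "0 0 0" --yaw '[0,0,0,0,0]'

```text
time_s: 19.2
position: [0.3694, 0.2993, 0.1205]
tool_rot: [[-0.899, -0.437, 0.001], [-0.437, 0.899, 0.001], [-0.001, -0.0, -1.0]]
ft_force: [0.3, 0.3, -0.1]
grip_width: -0.0001
gripper_force: 0.0
```

Emit:
jog_arm --hand '[0,0,0,0,0]' --pt "0.003 -0.005 0" --pt "0.003 -0.006 0" --pt "0.003 -0.006 0" --pt "0.003 -0.006 0" --pt "0 0 0" --yaw '[0,0,0,0,0]'

```text
time_s: 19.82
position: [0.3812, 0.2757, 0.1198]
tool_rot: [[-0.9, -0.436, -0.0], [-0.436, 0.9, 0.0], [0.0, 0.0, -1.0]]
ft_force: [-0.3, 0.0, 1.2]
grip_width: -0.0001
gripper_force: 0.4
```

```bash
python3 -c "
from h import *
print(roller()[1],env.observe()['position'],env.observe()['ft_force'])"
```

```text
[([192.2, 202.4], 46.0), ([211.0, 187.0], 9.5)] [0.38110999 0.2759155  0.11985425] [-0.46827336 -0.09076669  0.02973194]
```

Emit:
jog_arm --hand '[0,0,0,0,0]' --pt "0.002 -0.004 0" --pt "0.002 -0.004 0" --pt "0.002 -0.0035 0" --pt "0 0 0" --pt "0 0 0" --yaw '[0,0,0,0,0]'

```text
time_s: 20.5
position: [0.3869, 0.2646, 0.1198]
tool_rot: [[-0.899, -0.437, -0.0], [-0.437, 0.899, -0.0], [0.0, 0.0, -1.0]]
ft_force: [-1.3, 0.9, -1.7]
grip_width: -0.0003
gripper_force: 1.1
```

```bash
python3 -c "
from h import *
print(roller()[1],env.observe()['position'],env.observe()['ft_force'])"
```

```text
[([196.4, 207.1], 51.0)] [0.38688849 0.264613   0.1198017 ] [-1.74681101  2.55678487 -1.09601146]
```

Emit:
jog_arm --hand '[0,0,0,0,0]' --pt "0.002 -0.004 0" --pt "0.002 -0.004 0" --pt "0 0 0" --pt "0 0 0" --pt "0 0 0" --yaw '[0,0,0,0,0]'

```text
time_s: 21.18
position: [0.3911, 0.2566, 0.12]
tool_rot: [[-0.899, -0.437, 0.0], [-0.437, 0.899, -0.0], [-0.0, -0.0, -1.0]]
ft_force: [-0.8, 1.2, 1.1]
grip_width: 0.0001
gripper_force: 1.3
```

```bash
python3 -c "
from h import *
print(roller()[1],env.observe()['position'],env.observe()['ft_force'])"
```

```text
[([199.2, 210.8], 51.0)] [0.39113403 0.25659637 0.11998996] [-1.64570701  1.1001166   1.36528885]
```

Emit:
jog_arm --hand '[0,0,0,0,0]' --pt "-0.003 0.006 0" --pt "-0.004 0.008 0" --pt "-0.004 0.008 0" --pt "-0.005 0.01 0" --pt "-0.005 0.01 0" --yaw '[0,0,0,0,0]'

```text
time_s: 21.85
position: [0.3696, 0.2992, 0.1197]
tool_rot: [[-0.899, -0.437, -0.0], [-0.437, 0.899, -0.0], [0.0, -0.0, -1.0]]
ft_force: [0.9, -0.7, -0.1]
grip_width: 0.0
gripper_force: 0.0
```

Emit:
jog_arm --hand '[0,0,0,0,0]' --pt "0 0 0.02" --pt "0 0 0.04" --pt "0 0 0.04" --pt "-0.01 -0.02 0.02" --pt "0 0 0" --yaw '[0,0,0,0,0]'

```text
time_s: 22.48
position: [0.3598, 0.2786, 0.2409]
tool_rot: [[-0.9, -0.436, 0.003], [-0.436, 0.9, 0.001], [-0.003, -0.0, -1.0]]
ft_force: [-1.0, 0.1, 0.1]
grip_width: -0.0001
gripper_force: 0.0
```

Emit:
jog_arm --hand '[0,0,0,0,0]' --pt "0 0 0" --pt "0 0 0" --pt "0 0 0" --pt "0 0 0" --pt "0 0 0" --yaw '[0,0,0,0,0]'

```text
time_s: 23.1
position: [0.36, 0.2786, 0.2397]
tool_rot: [[-0.899, -0.437, -0.0], [-0.437, 0.899, -0.0], [0.0, -0.0, -1.0]]
ft_force: [-0.8, -0.3, 0.1]
grip_width: 0.0001
gripper_force: 0.0
```

```bash
python3 -c "
from h import *
im,o=roller();print(o)
cv2.imwrite('pics/end.png',im)"
```

```text
[([188.8, 199.8], 47.5)]
```

View pics/end.png

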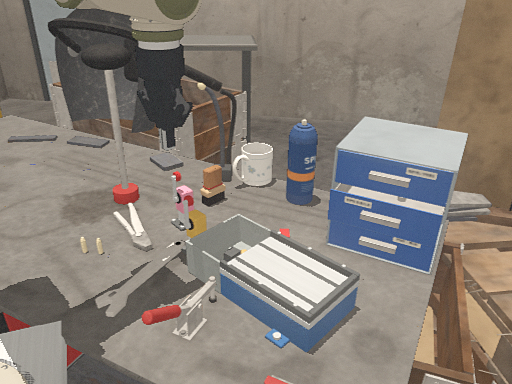

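The roller is back at (188.8,199.8), the brush stands at (212,185), the bed is clear with the scraps in the pan, and the mug and can have not moved.

```bash
python3 -c "
from rig import env
print(env.close_job())"
```

```text
the job is handed in; nothing more can be done
None
```

The job is done and handed in at about 23 s: all four scraps are in the pan, the brush stands released on its bristles, and the limit switch arm was pushed to about 0.65 rad and sprang back upright.

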